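Mount the vial carousel on the sample changer

TASK

Mount the loose vial carousel on the sample changer's drive hub: set it on the hub, find the angle at which it drops over the three headed pins, then push it down against the sprung seat and turn it clockwise to the stop so that it springs up and locks under the pin heads. The hub stands at an unknown angle, so feel for it gently, never force it (keep the push well below 40 N), keep the carousel level because its vials are full, and disturb nothing else on the bench.

Things in the scene. Friction and masses are not known exactly. Their poses are not given: they have to be found in the camera images.
- carousel: Loose grey vial carousel, 0.4 kg +-15 %: plate 152 mm across, 7 mm thick, with 12 amber vials (tops 30 mm up, on a 64 mm radius) and a central stem 24 mm across carrying a black T grip. Origin: centre of the plate's underside, z up. Starts level on 2 mm feet, any yaw. On the hub its origin is above the changer's: 89.5 mm on pin heads, 85 mm dropped over them, 80 mm locked.
- carousel_grip (a point): Middle of the black T grip, 51 mm above the carousel's underside. The grip is 56 mm long along x, 27 mm wide along y and 22 mm high (40 to 62 mm above the underside). The stem below it is narrower than the grip. Axes are the carousel's.
- carousel_entry (a point): Middle of one slot entry, level with the underside, on the carousel's x axis, 40 mm out. The plate has three equal keyhole slots 120 degrees apart: round through entry 16.6 mm across; from it a slot 9 mm wide runs 32 degrees counter-clockwise (seen from above, same radius); at the slot's end a recess in the top face, 16 mm across, 3 mm deep.
- carousel_bore (a point): Mouth of the central bore in the carousel's underside (same point as its origin): 19 mm across, 37 mm deep; it goes over the hub's nose.
- changer: White sample changer, fixed, 225 x 172 x 55 mm, keypad towards its -x; a thin post at its x 103, y 56 mm and an arm parked along its back edge, 149 mm high. Origin: bench level, on the hub's axis, z up. The dark hub on top (100 mm across) turns on that axis only against 0.6 N m of friction; turning it does no harm. Its angle differs each time and is not reported: look at the pins or feel for them.
- changer_nose (a point): Tip of the hub's central nose, on the axis, 102 mm above the changer's origin. Nose 16 mm across, tapered over its last 4 mm.
- changer_pins (a point): Point on the hub's axis level with the tops of the pin heads, 89.5 mm above the changer's origin (axes: the changer's, not the hub's). Three equal pins 120 degrees apart, 40 mm from the axis: shank 6 mm; heads 12 mm across, bevelled on top, underside at 84 mm. The carousel fits in any of three positions.
- changer_seat (a point): Point on the axis level with the top of the sprung black seat ring (60 mm across) at rest, 85 mm above the changer's origin. Preload 5 N, then 0.8 N per mm; bottoms after 10.5 mm at about 13.4 N. Pushed down more than 8 mm, the plate clears the pin heads and can be turned 32 degrees clockwise to the stop; let go there, it springs up 3 mm or more and is locked at 80 mm.
- beaker_near: small empty glass beaker, 50 x 55 x 72 mm, stands on the near part of the bench; origin at the centre of its underside. Bystander.
- beaker_far: small empty glass beaker, 50 x 55 x 68 mm, stands farther back; origin at the centre of its underside. Bystander.
- beaker_liquid: small beaker with blue filling, 58 x 64 x 74 mm; origin at the centre of its underside. Bystander.
- white_bottle: white plastic bottle with a green cap, 54 x 54 x 115 mm; origin at the centre of its underside. Bystander.

How it is judged:
By the outcome, as a careful person would: the job done as asked, in the order asked, and still so for the second after the job is handed in, with the robot touching nothing.
It also fails if it takes over 72 s, if anything falls off the work surface, if the arm or the gripper's body presses on something with over 40 N, if the wrist force passes 120 N, or if a joint passes its speed limit or range.

ROBOT

A 6-joint arm with a two-finger parallel gripper is mounted at the origin on a cart in front of the work surface, level with it; the furniture and walls round the work are solid. World frame = base frame: x ahead of the robot, y to its left, z up, the work surface at z = 0. Lengths are in m, angles in rad, forces in N, time in s.
With the tool pointing down it reaches from about 0.4 to 0.825 m from the base axis. Payload 7 kg.
Tool frame: the origin (TCP) lies midway between the tips of the shut fingers; the grasp point (between the pads) lies 19 mm behind it; z points along the fingers, y is the line along which they close (so a half turn about z gives the same grasp; the last joint's range is limited). The gripper opens to 88 mm and grips with 3 to 60 N. Pads are 19 mm wide; open, the fingers measure 130 mm over their backs; the gripper's body (78 mm by 193 mm) begins 47 mm behind the grasp point.
Start: joints at [-0.977, 0.359, 0.012, 0, -1.224, -0.288], TCP at [0.203, -0.644, 0.227] pointing down, gripper open.
Joint ranges: [-3.07, 3.07], [-1.43, 2.12], [-1.02, 1.25], [-3.03, 1.67], [-3.05, -0], [-3.03, 3.03]. Speed limits (rad/s): [2.39, 2.39, 3.01, 3.14, 3.14, 3.14].

INTERFACE

Orientations are given as [roll, pitch, yaw] about the fixed x, y, z axes, in that order (R = Rz(yaw) Ry(pitch) Rx(roll)).
In Python, from station import get_state, grab_frame, calibration, job_done, boxes_of, regions_of, spot_point gives the robot as it stands. The module is installed in compiled form; this text tells all that it offers.
- The arm moves only by the tool arm_command, never from a script. Its argument "commands" is a list of rows, each an object of numbers: "tx", "ty", "tz": the shift along the tool's x, y, z each as a share of 25 cm, from -1 to 1; "twist": the turn about the tool's z as a share of 180 degrees, from -1 to 1. A call has exactly 8 rows; each row is the pose to reach, as a shift and turn from the pose commanded when the call began, along the tool's axes at that moment, turning the shorter way round; what a row does not reach only later rows make up. A row lasts 1/12 s, in which the tool goes at most 41.7 mm and 7.16 degrees, less where a joint would pass 70% of its speed; a pose out of reach is approached as far as the arm can. A call with a number of a shift or a turn outside -1 to 1 is refused whole. A call with a gripper value outside its range is refused whole. "claw" is the opening, from 0 (shut) to 1 (fully open), set as the call begins (left out, the last holds). The fingers move at their own pace and stop on an object; "grip_force" is the grip in N (left out, the last holds). Time passes only in rows, so rows that repeat a pose let the fingers close, or fill a call up. It gives the time, the measured TCP pose, the force, the opening and the grip force at its end, in the units of the state.
- get_state(): the state, without advancing time (a new reading comes with each control period).
- grab_frame(name): name is "scene" or "side" or "wrist"; returns the picture (480x640x3 uint8, red, green, blue); there is no depth.
- calibration(name): a dict with "camera_matrix" (3x3 intrinsics, pixels), "extrinsics" (4x4, takes a point from camera to world coordinates). Camera axes: x right, y down, z forward; pixel columns grow to the right and rows downward; lengths in m; the calibration is good to about 2 mm. The wrist camera is an equidistant fisheye: a pixel r from the principal point sees the ray r / f radians off the axis. A picture is of the moment at which its call begins: read the wrist's pose just before it. calibration takes no time and is no camera call; for the wrist camera it gives the pose at the moment of the call.
- job_done(): hands the job in; it is judged then, once.
Trained networks look in the newest picture that a camera, given by its name, has taken for a name from the list of things; names that differ only in an ending like _2 or _b are one class to them, and where a whole thing is asked for, a point or a joint stands for the part that bears it (a point fixed in the world has none). Each returns a list of dicts, best first, with "score" (0 to 1); they miss things now and then, are a little off and sometimes report something else, mostly with a low value. They report only what shows in the picture. A call takes as long as a camera call.
- boxes_of(query, camera): "rect" ([left, top, right, bottom] in pixels, round what is visible of it).
- regions_of(query, camera): "region" (480x640 bool, what is visible of it) and "rect" ([left, top, right, bottom] in pixels, round what is visible of it).
- spot_point(query, camera): "uv" ([column, row] in pixels: a listed point, or the origin of a listed thing).
The state is a dict: "t": time; "q": joint angles; "qd": joint speeds; "joint_efforts": joint torques, N m; "eef_pos": TCP position; "ee_rot": TCP orientation; "force": force on the tool from outside, world axes, zero at the start; "moment": the same for the moment, N m; "width": finger opening in m; "gripper_force": force on a finger pad.
Only numpy, scipy, OpenCV 4.12 (cv2) and the standard library are available. Lean on these libraries where they do the work, as an engineer would, in place of code of your own. Each camera call takes 0.05 s, during which the arm holds its last target. There are 200 camera calls.

## Working session

There is one attempt and no reset: what is moved stays moved. The work goes in short steps, Python scripts to look and compute and a tool call to move; the robot and the scene stay as the last step left them, time stands still between calls to the robot, and variables do not carry over. Pictures are saved under pics/ and viewed, at most 10 in all, crops included, and the job is handed in when it is done.

Besides the shell and the picture viewer there is one more tool, called in YAML: its name, and indented under it one key for each argument. arm_command: Moves the arm, as the interface text tells. Shift numbers are shares of 25 cm and turn numbers shares of 180 degrees, none past 1 either way. Its arguments: {"type":"object","properties":{"commands":{"type":"array"},"claw":{"type":"number"},"grip_force":{"type":"number"}},"required":["commands"]}

```bash
mkdir -p pics; cat > h.py <<'E'
import numpy as np, cv2
from station import *
def ray(cam,uv,cal=None):
    c=cal or calibration(cam);K=np.array(c["camera_matrix"]);T=np.array(c["extrinsics"])
    a=np.array([(uv[0]-K[0,2])/K[0,0],(uv[1]-K[1,2])/K[1,1]])
    if cam=="wrist":
        r=np.linalg.norm(a); d=np.r_[a/r*np.sin(r),np.cos(r)] if r>1e-9 else np.array([0,0,1.])
    else: d=np.r_[a,1]
    d=T[:3,:3]@d
    return T[:3,3],d/np.linalg.norm(d)
def onz(cam,uv,z,cal=None):
    o,d=ray(cam,uv,cal); return o+d*(z-o[2])/d[2]
def proj(cam,P,cal=None):
    c=cal or calibration(cam);K=np.array(c["camera_matrix"]);T=np.array(c["extrinsics"])
    p=T[:3,:3].T@(np.array(P)-T[:3,3])
    if cam=="wrist":
        r=np.hypot(p[0],p[1]);th=np.arctan2(r,p[2]);a=p[:2]/max(r,1e-9)*th
    else: a=p[:2]/p[2]
    return [a[0]*K[0,0]+K[0,2],a[1]*K[1,1]+K[1,2]]
def shot(cam,name=None):
    c=calibration(cam);f=grab_frame(cam)
    if name: cv2.imwrite("pics/"+name+".png",f[:,:,::-1])
    return f,c
E
python3 - <<'E'
from h import *
s=get_state();print(s["t"],s["eef_pos"],s["ee_rot"],s["width"])
a=[]
for cam in("scene","side","wrist"):
    f,c=shot(cam,cam+"0")
    if cam!="wrist": a.append(f)
    for q,z in(("carousel",0.002),("carousel_grip",.053),("carousel_entry",.002),("changer_nose",.102),("changer_pins",.0895),("beaker_near",0),("beaker_far",0),("beaker_liquid",0),("white_bottle",0)):
        for r in spot_point(q,cam)[:2]:
            print(cam,q,round(r["score"],2),np.round(r["uv"],1),onz(cam,r["uv"],z,c).round(4))
cv2.imwrite("pics/both.png",cv2.resize(np.vstack(a),None,fx=.625,fy=.625)[:,:,::-1])
E
```

```text
0.0 [ 0.20301789 -0.6432365   0.22564723] [ 3.13996189e+00 -1.77995355e-04 -2.83587978e+00] 0.08739953103004126
scene carousel 0.68 [263.4 327. ] [0.5088 0.1901 0.002 ]
scene carousel_grip 0.87 [264.4 314.7] [0.5062 0.1844 0.053 ]
scene carousel_entry 0.71 [268.9 315.3] [0.5233 0.157  0.002 ]
scene carousel_entry 0.37 [356.2 313.3] [0.365  0.0045 0.002 ]
scene changer_nose 0.82 [367.8 214. ] [ 0.5066 -0.2051  0.102 ]
scene changer_pins 0.62 [365.5 216.3] [ 0.5126 -0.2039  0.0895]
scene beaker_near 0.75 [357.6 313.4] [0.3629 0.0013 0.    ]
scene beaker_far 0.79 [288.4 253.7] [ 0.6285 -0.0203  0.    ]
scene beaker_far 0.35 [368.9 214.8] [ 0.558  -0.2841  0.    ]
scene beaker_liquid 0.89 [212.9 274.7] [0.7258 0.1667 0.    ]
scene beaker_liquid 0.49 [275.  315.4] [0.5128 0.146  0.    ]
scene white_bottle 0.64 [432.5 219.9] [ 0.4089 -0.3936  0.    ]
side carousel 0.97 [322.  374.3] [0.509  0.1902 0.002 ]
side carousel_grip 0.63 [319.3 350.6] [0.5129 0.1877 0.053 ]
side changer_nose 0.84 [347.1 208.1] [ 0.5014 -0.2108  0.102 ]
side changer_pins 0.8 [349.7 212. ] [ 0.4959 -0.2162  0.0895]
side beaker_near 0.77 [404.5 307.5] [ 0.3704 -0.0018  0.    ]
side beaker_far 0.6 [274.7 295.2] [ 0.6315 -0.0132  0.    ]
side beaker_liquid 0.63 [205.8 356.6] [0.7162 0.1699 0.    ]
side beaker_liquid 0.44 [348.7 215.8] [ 0.5084 -0.3593  0.    ]
side white_bottle 0.67 [389.4 213.1] [ 0.4043 -0.3841  0.    ]
wrist carousel 0.51 [627.8 461.2] [0.5017 0.1786 0.002 ]
wrist carousel_entry 0.43 [617.2 468.2] [0.5225 0.1544 0.002 ]
wrist changer_nose 0.32 [630.8 466.8] [ 0.4192 -0.0131  0.102 ]
```

View pics/scene0.png

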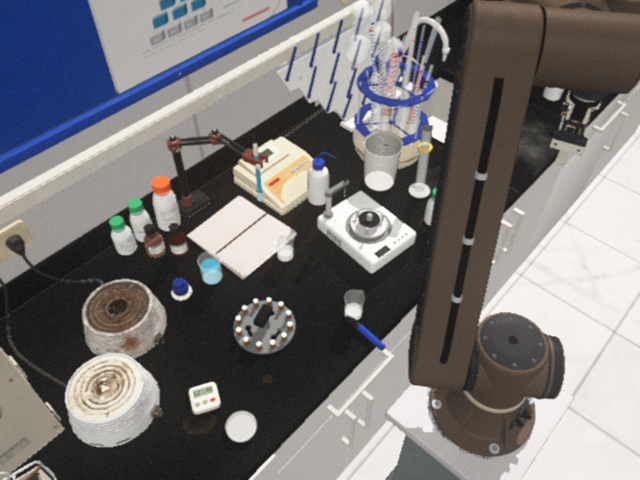

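View pics/side0.png

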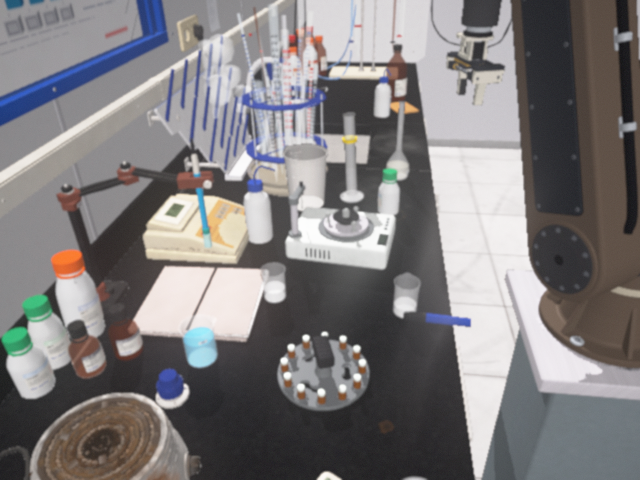

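```bash
cat >> h.py <<'E'
from scipy.spatial.transform import Rotation as Ro
def plan(P,yaw=None,s=None):
    s=s or get_state();R=Ro.from_euler('xyz',s["ee_rot"]).as_matrix()
    d=R.T@(np.array(P)-s["eef_pos"]);t=0
    if yaw is not None:
        t=-((yaw-s["ee_rot"][2]+np.pi)%(2*np.pi)-np.pi)/np.pi
    print("t",round(s["t"],2),"shift share",(d/.25).round(4),"twist",round(t,4))
E
python3 - <<'E'
from h import *
s=get_state();R=Ro.from_euler('xyz',s["ee_rot"]).as_matrix();T=np.array(calibration("wrist")["extrinsics"])
print(R.T@(T[:3,3]-s["eef_pos"]),R.T@T[:3,:3],calibration("wrist")["camera_matrix"])
plan((.44,-.2,.30),-2.836)
plan((.44,-.2,.30),-1.9)
f=grab_frame("scene");g=cv2.resize(f[280:370,220:310],(400,400),interpolation=2)
g2=cv2.resize(f[180:270,320:410],(400,400),interpolation=2)
cv2.imwrite("pics/crop.png",np.hstack([g,g2])[:,:,::-1])
E
```

```text
[ 0.07873725 -0.0004794  -0.1581946 ] [[ 3.57639824e-04 -9.57437504e-01 -2.88640432e-01]
 [ 9.99999934e-01  3.25388268e-04  1.59717297e-04]
 [-5.89991201e-05 -2.88640470e-01  9.57437557e-01]] [[371.64829954   0.         321.67535132]
 [  0.         371.64829954 251.97830169]
 [  0.           0.           1.        ]]
t 1.5 shift share [-1.4376  1.4073 -0.2937] twist 0.0001
t 1.5 shift share [-1.4376  1.4073 -0.2937] twist -0.2979
```

View pics/crop.png

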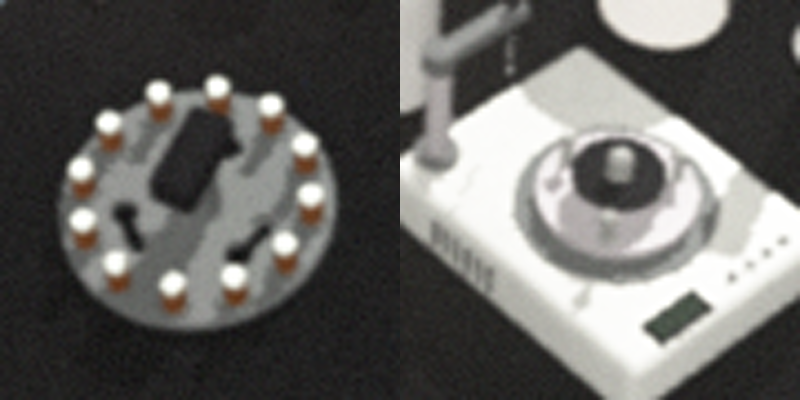

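arm_command:
  commands:
    - {"tx": -0.07, "ty": 0.07, "tz": -0.05}
    - {"tx": -0.17, "ty": 0.17, "tz": -0.1}
    - {"tx": -0.28, "ty": 0.28, "tz": -0.15}
    - {"tx": -0.4, "ty": 0.4, "tz": -0.2}
    - {"tx": -0.52, "ty": 0.52, "tz": -0.25}
    - {"tx": -0.64, "ty": 0.64, "tz": -0.28}
    - {"tx": -0.76, "ty": 0.76, "tz": -0.3}
    - {"tx": -0.88, "ty": 0.88, "tz": -0.3}
  claw: 0.6

```text
invalid input
```

arm_command:
  commands:
    - {"tx": -0.12, "ty": 0.11}
    - {"tx": -0.24, "ty": 0.22}
    - {"tx": -0.36, "ty": 0.32}
    - {"tx": -0.47, "ty": 0.42}
    - {"tx": -0.56, "ty": 0.5}
    - {"tx": -0.6, "ty": 0.53}
    - {"tx": -0.6, "ty": 0.53}
    - {"tx": -0.6, "ty": 0.53}

```text
invalid input
```

```bash
python3 - <<'E'
from h import *
s=get_state();print(s["t"],s["eef_pos"],s["ee_rot"],s["q"],s["width"],s["force"])
f,c=shot("wrist","w1")
for q,z in(("carousel_grip",.053),("changer_nose",.102),("changer_pins",.0895),("changer",0)):
    for r in spot_point(q,"wrist")[:2]:
        print(q,round(r["score"],2),np.round(r["uv"],1),onz("wrist",r["uv"],z,c).round(4))
np.save("c1.npy",c,allow_pickle=True)
u=np.array(proj("wrist",(.504,-.208,.09),c));print(u)
x,y=int(u[0])-80,int(u[1])-60
x=max(0,min(480,x));y=max(0,min(360,y));print(x,y)
cv2.imwrite("pics/w1c.png",cv2.resize(f[y:y+120,x:x+160],(800,600),interpolation=2)[:,:,::-1])
E
```

```text
1.55 [ 0.20319643 -0.64366201  0.226543  ] [ 3.14156514e+00  1.90015538e-05 -2.83580548e+00] [-9.76895507e-01  3.58618290e-01  1.18967625e-02 -2.76845047e-05
 -1.22409578e+00 -2.88104236e-01] 0.0876585176548573 [ 0.13707176 -0.47073345 -0.88595078]
changer 0.23 [631.3 465.6] [0.52   0.2204 0.    ]
[529.4296302  501.50420228]
449 360
```

View pics/w1c.png

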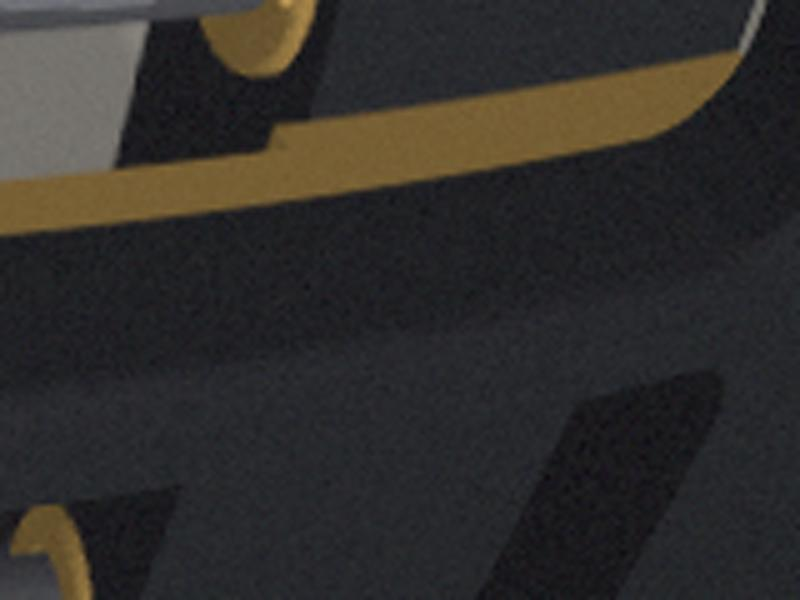

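The arm had not moved, so this picture shows only the cart and drawer fronts and no hub. I'll resend the rows with all four keys in each.

arm_command:
  commands:
    - {"tx": -0.07, "ty": 0.07, "tz": -0.05, "twist": 0}
    - {"tx": -0.17, "ty": 0.17, "tz": -0.1, "twist": 0}
    - {"tx": -0.28, "ty": 0.28, "tz": -0.15, "twist": 0}
    - {"tx": -0.4, "ty": 0.4, "tz": -0.2, "twist": 0}
    - {"tx": -0.52, "ty": 0.52, "tz": -0.25, "twist": 0}
    - {"tx": -0.64, "ty": 0.64, "tz": -0.28, "twist": 0}
    - {"tx": -0.76, "ty": 0.76, "tz": -0.3, "twist": 0}
    - {"tx": -0.88, "ty": 0.88, "tz": -0.3, "twist": 0}
  claw: 0.6
  grip_force: 20

```text
t: 2.47
eef_pos: [0.3437, -0.3736, 0.3029]
ee_rot: [-3.14, 0.002, -2.836]
force: [2.6, 0.0, 0.3]
width: 0.053
gripper_force: 0.0
```

arm_command:
  commands:
    - {"tx": -0.12, "ty": 0.11, "tz": 0, "twist": 0}
    - {"tx": -0.24, "ty": 0.22, "tz": 0, "twist": 0}
    - {"tx": -0.36, "ty": 0.32, "tz": 0, "twist": 0}
    - {"tx": -0.47, "ty": 0.42, "tz": 0, "twist": 0}
    - {"tx": -0.56, "ty": 0.5, "tz": 0, "twist": 0}
    - {"tx": -0.6, "ty": 0.53, "tz": 0, "twist": 0}
    - {"tx": -0.6, "ty": 0.53, "tz": 0, "twist": 0}
    - {"tx": -0.6, "ty": 0.53, "tz": 0, "twist": 0}
  claw: 0.6
  grip_force: 20

```text
t: 3.13
eef_pos: [0.4463, -0.203, 0.3014]
ee_rot: [-3.142, -0.0, -2.834]
force: [0.2, 0.2, -0.8]
width: 0.0521
gripper_force: 0.0
```

```bash
python3 - <<'E'
from h import *
s=get_state();print(s["t"],s["eef_pos"],s["q"])
f,c=shot("wrist","w1")
for q,z in(("changer_nose",.102),("changer_pins",.0895),("changer",0)):
    for r in spot_point(q,"wrist")[:2]:
        print(q,round(r["score"],2),np.round(r["uv"],1),onz("wrist",r["uv"],z,c).round(4))
np.save("c1.npy",c,allow_pickle=True)
u=np.array(proj("wrist",(.504,-.208,.09),c));print(u)
x,y=int(u[0])-80,int(u[1])-60
x=max(0,min(480,x));y=max(0,min(360,y));print(x,y)
cv2.imwrite("pics/w1c.png",cv2.resize(f[y:y+120,x:x+160],(800,600),interpolation=2)[:,:,::-1])
E
```

```text
3.1333 [ 0.44626421 -0.20304824  0.30143562] [-2.50157981e-02  6.11005862e-03 -2.57777703e-01  6.08938442e-05
 -1.30698005e+00 -1.23814740e+00]
changer_nose 0.97 [298.5 275.6] [ 0.5055 -0.2097  0.102 ]
changer_pins 0.6 [300.4 268.1] [ 0.5014 -0.2096  0.0895]
changer 0.91 [305.7 242.4] [ 0.4974 -0.2088  0.    ]
[301.12300342 270.87856512]
221 210
```

View pics/w1c.png

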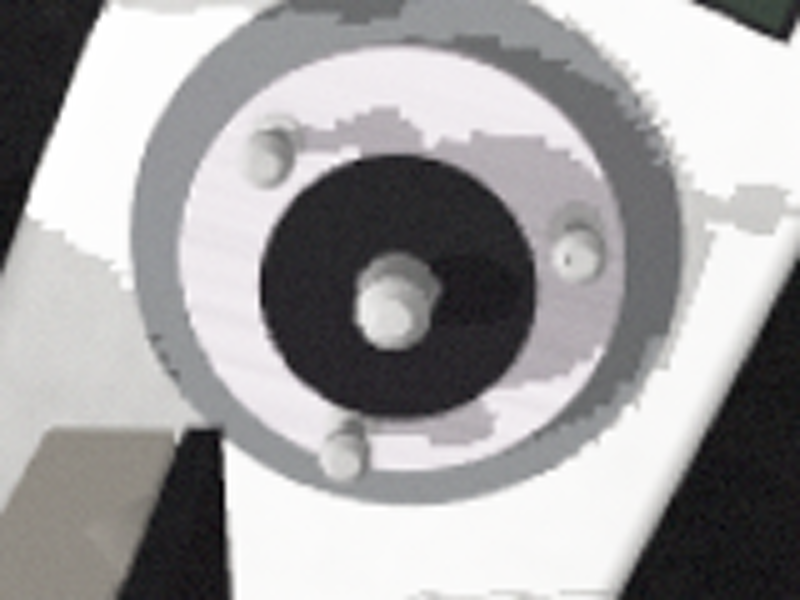

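The crop shows three pin heads at (265,157), (578,253) and (343,458), with the nose tip at (390,308). Next I'll fit the hub centre and angle from these.

```bash
python3 - <<'E'
from h import *
c=np.load("c1.npy",allow_pickle=True).item()
P=[onz("wrist",(221+(a+.5)/5-.5,210+(b+.5)/5-.5),.0895,c) for a,b in((265,157),(578,253),(343,458))]
n=onz("wrist",(221+390/5,210+308/5),.102,c)
m=np.mean(P,0);print("centre",m,"nose",n)
for p in P: print(np.hypot(*(p-m)[:2]),np.degrees(np.arctan2(*(p-m)[1::-1]))%120)
plan((.44,.16,.25),-2.834)
E
```

```text
centre [ 0.50169184 -0.21046996  0.0895    ] nose [ 0.5011106  -0.21047821  0.102     ]
0.039756709291439714 119.40383415563112
0.03958039728018812 0.4415030818010166
0.040289380569283634 0.1386673665901377
t 3.33 shift share [-0.4157  1.3971  0.2056] twist -0.001
```

arm_command:
  commands:
    - {"tx": -0.04, "ty": 0.1, "tz": 0, "twist": 0}
    - {"tx": -0.1, "ty": 0.24, "tz": 0, "twist": 0}
    - {"tx": -0.16, "ty": 0.4, "tz": 0, "twist": 0}
    - {"tx": -0.22, "ty": 0.55, "tz": 0, "twist": 0}
    - {"tx": -0.28, "ty": 0.7, "tz": 0, "twist": 0}
    - {"tx": -0.33, "ty": 0.82, "tz": 0, "twist": 0}
    - {"tx": -0.37, "ty": 0.93, "tz": 0, "twist": 0}
    - {"tx": -0.4, "ty": 1.0, "tz": 0, "twist": 0}

```text
t: 4.0
eef_pos: [0.4661, 0.0666, 0.3016]
ee_rot: [3.141, 0.001, -2.836]
force: [-0.0, 0.5, 0.5]
width: 0.0527
gripper_force: 0.0
```

arm_command:
  commands:
    - {"tx": -0.02, "ty": 0.1, "tz": 0.05, "twist": 0}
    - {"tx": -0.04, "ty": 0.18, "tz": 0.1, "twist": 0}
    - {"tx": -0.06, "ty": 0.26, "tz": 0.15, "twist": 0}
    - {"tx": -0.08, "ty": 0.34, "tz": 0.2, "twist": 0}
    - {"tx": -0.09, "ty": 0.4, "tz": 0.2, "twist": 0}
    - {"tx": -0.1, "ty": 0.42, "tz": 0.2, "twist": 0}
    - {"tx": -0.1, "ty": 0.42, "tz": 0.2, "twist": 0}
    - {"tx": -0.1, "ty": 0.42, "tz": 0.2, "twist": 0}

```text
t: 4.67
eef_pos: [0.4588, 0.1721, 0.2517]
ee_rot: [-3.142, 0.0, -2.836]
force: [0.3, -0.3, 0.0]
width: 0.0527
gripper_force: 0.0
```

```bash
python3 - <<'E'
from h import *
s=get_state();print(s["t"],s["eef_pos"],s["ee_rot"],s["q"])
f,c=shot("wrist","w2")
for q,z in(("carousel_grip",.053),("carousel",.002),("carousel_entry",.002)):
    for r in spot_point(q,"wrist")[:3]:
        print(q,round(r["score"],2),np.round(r["uv"],1),onz("wrist",r["uv"],z,c).round(4))
np.save("c2.npy",c,allow_pickle=True)
u=np.array(proj("wrist",(.509,.19,.03),c));print(u)
x,y=int(u[0])-100,int(u[1])-75
x=max(0,min(440,x));y=max(0,min(330,y));print(x,y)
cv2.imwrite("pics/w2c.png",cv2.resize(f[y:y+150,x:x+200],(800,600),interpolation=2)[:,:,::-1])
E
```

```text
4.6667 [0.45875565 0.17208029 0.25166276] [-3.14152367e+00  2.60378080e-04 -2.83617616e+00] [ 7.61219908e-01  3.25928101e-02 -3.43813896e-01  1.89859100e-04
 -1.19418620e+00 -2.02666956e+00]
carousel_grip 0.92 [323.9 271.8] [0.5059 0.1889 0.053 ]
carousel 0.75 [324.6 256.7] [0.5055 0.1899 0.002 ]
carousel_entry 0.83 [285.8 256.5] [0.5188 0.1471 0.002 ]
[323.93078373 267.42757344]
223 192
```

View pics/w2c.png

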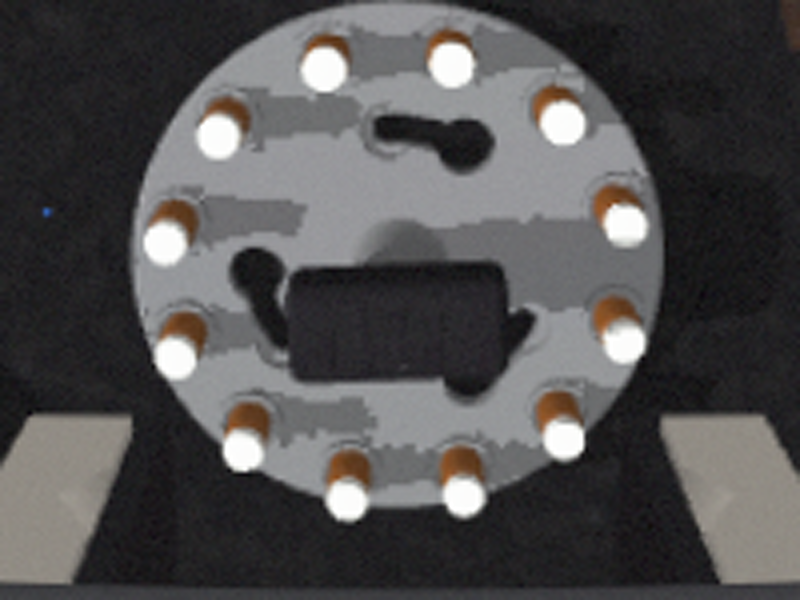

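The crop shows the grip's long axis lying along image x. It also shows entries at about (255,272) and (467,143), and all twelve vial tops.

```bash
python3 - <<'E'
from h import *
c=np.load("c2.npy",allow_pickle=True).item()
W=lambda a,b,z:onz("wrist",(223+(a+.5)/4-.5,192+(b+.5)/4-.5),z,c)
V=np.array([W(a,b,.032) for a,b in((325,69),(451,65),(562,122),(625,222),(623,341),(563,439),(464,495),(347,499),(243,451),(177,357),(165,242),(219,135))])
m=V.mean(0);print("vial ctr",m,np.hypot(*(V-m)[:,:2].T).round(4))
A=np.degrees(np.arctan2(V[:,1]-m[1],V[:,0]-m[0]));print((A%30).round(1))
for e in((255,270),(467,145)):
    p=W(*e,.009)-m;print("entry",np.hypot(*p[:2]),np.degrees(np.arctan2(p[1],p[0])))
# grip top edges z=.064
for e in(((295,268),(500,264)),((300,381),(492,378))):
    a,b=W(*e[0],.064),W(*e[1],.064);d=a-b;print("grip",np.degrees(np.arctan2(d[1],d[0])),(a+b)/2,np.linalg.norm(d))
E
```

```text
vial ctr [0.50604205 0.18673229 0.032     ] [0.0635 0.0633 0.0636 0.0639 0.0634 0.0636 0.0636 0.0635 0.0639 0.0633
 0.0637 0.0636]
[4.5 4.8 4.9 5.4 4.6 4.4 4.9 4.7 5.  4.9 4.7 4.6]
entry 0.04036068636644606 -70.81712734653645
entry 0.04017845105403061 168.6751520921758
grip -71.30658443102162 [0.48919981 0.18151728 0.064     ] 0.05015990116728258
grip -71.51106551483419 [0.5178594 0.1901781 0.064    ] 0.0482205897467843
```

```bash
python3 - <<'E'
from h import *
plan((.506,.1867,.12),np.radians(-70.8))
E
```

```text
t 4.87 shift share [-1.982e-01 -5.000e-04  5.272e-01] twist -0.5097
```

arm_command:
  commands:
    - {"tx": -0.02, "ty": 0, "tz": 0.02, "twist": -0.02}
    - {"tx": -0.06, "ty": 0, "tz": 0.06, "twist": -0.055}
    - {"tx": -0.1, "ty": 0, "tz": 0.1, "twist": -0.09}
    - {"tx": -0.14, "ty": 0, "tz": 0.15, "twist": -0.125}
    - {"tx": -0.17, "ty": 0, "tz": 0.2, "twist": -0.16}
    - {"tx": -0.19, "ty": 0, "tz": 0.25, "twist": -0.195}
    - {"tx": -0.198, "ty": 0, "tz": 0.3, "twist": -0.23}
    - {"tx": -0.198, "ty": 0, "tz": 0.35, "twist": -0.265}

```text
t: 5.53
eef_pos: [0.5063, 0.1871, 0.1634]
ee_rot: [-3.141, 0.0, -1.999]
force: [-0.2, -0.7, 0.7]
width: 0.0524
gripper_force: 0.0
```

arm_command:
  commands:
    - {"tx": 0, "ty": 0, "tz": 0.04, "twist": -0.035}
    - {"tx": 0, "ty": 0, "tz": 0.08, "twist": -0.07}
    - {"tx": 0, "ty": 0, "tz": 0.12, "twist": -0.105}
    - {"tx": 0, "ty": 0, "tz": 0.15, "twist": -0.14}
    - {"tx": 0, "ty": 0, "tz": 0.17, "twist": -0.175}
    - {"tx": 0, "ty": 0, "tz": 0.18, "twist": -0.21}
    - {"tx": 0, "ty": 0, "tz": 0.18, "twist": -0.235}
    - {"tx": 0, "ty": 0, "tz": 0.18, "twist": -0.245}

```text
t: 6.2
eef_pos: [0.5057, 0.187, 0.1189]
ee_rot: [3.141, -0.0, -1.23]
force: [0.8, -0.1, -0.1]
width: 0.0524
gripper_force: 0.0
```

```bash
python3 - <<'E'
from h import *
s=get_state();print(s["eef_pos"],s["ee_rot"],s["q"])
plan((.506,.1867,.037),np.radians(-70.8))
f,c=shot("wrist","w3");np.save("c3.npy",c,allow_pickle=True)
for r in spot_point("carousel_grip","wrist")[:1]: print(r["uv"],onz("wrist",r["uv"],.053,c))
cv2.imwrite("pics/w3c.png",f[100:460,80:560][:,:,::-1])
E
```

```text
[0.50574651 0.18699207 0.11887246] [ 3.14146984e+00 -1.14857027e-04 -1.22956763e+00] [ 7.17862970e-01  2.34703606e-01 -4.32864329e-01  7.84758631e-05
 -9.03384841e-01 -3.76682858e-01]
t 6.2 shift share [ 0.0014 -0.0006  0.3275] twist 0.0019
[319.5, 265.8] [0.50718149 0.18542717 0.053     ]
```

View pics/w3c.png

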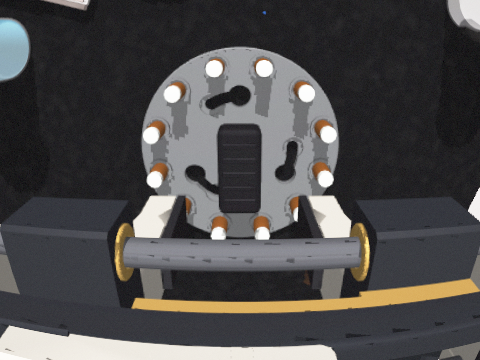

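The grip sits centred between the fingers, at about (240,168) in the crop, with its long axis vertical. I'll descend, close and lift a little.

arm_command:
  commands:
    - {"tx": 0.004, "ty": 0, "tz": 0.05, "twist": 0.002}
    - {"tx": 0.004, "ty": 0, "tz": 0.11, "twist": 0.002}
    - {"tx": 0.004, "ty": 0, "tz": 0.17, "twist": 0.002}
    - {"tx": 0.004, "ty": 0, "tz": 0.23, "twist": 0.002}
    - {"tx": 0.004, "ty": 0, "tz": 0.28, "twist": 0.002}
    - {"tx": 0.004, "ty": 0, "tz": 0.31, "twist": 0.002}
    - {"tx": 0.004, "ty": 0, "tz": 0.326, "twist": 0.002}
    - {"tx": 0.004, "ty": 0, "tz": 0.326, "twist": 0.002}

```text
t: 6.97
eef_pos: [0.5058, 0.1863, 0.0369]
ee_rot: [3.141, -0.0, -1.241]
force: [0.3, 0.3, 0.2]
width: 0.053
gripper_force: 0.0
```

arm_command:
  commands:
    - {"tx": 0, "ty": 0, "tz": 0, "twist": 0}
    - {"tx": 0, "ty": 0, "tz": 0, "twist": 0}
    - {"tx": 0, "ty": 0, "tz": 0, "twist": 0}
    - {"tx": 0, "ty": 0, "tz": 0, "twist": 0}
    - {"tx": 0, "ty": 0, "tz": 0, "twist": 0}
    - {"tx": 0, "ty": 0, "tz": 0, "twist": 0}
    - {"tx": 0, "ty": 0, "tz": 0, "twist": 0}
    - {"tx": 0, "ty": 0, "tz": 0, "twist": 0}
  claw: 0
  grip_force: 40

```text
t: 7.63
eef_pos: [0.5064, 0.187, 0.0379]
ee_rot: [-3.14, 0.0, -1.24]
force: [-0.5, -0.0, 5.7]
width: 0.0268
gripper_force: 40.0
```

arm_command:
  commands:
    - {"tx": 0, "ty": 0, "tz": -0.01, "twist": 0}
    - {"tx": 0, "ty": 0, "tz": -0.03, "twist": 0}
    - {"tx": 0, "ty": 0, "tz": -0.06, "twist": 0}
    - {"tx": 0, "ty": 0, "tz": -0.1, "twist": 0}
    - {"tx": 0, "ty": 0, "tz": -0.13, "twist": 0}
    - {"tx": 0, "ty": 0, "tz": -0.15, "twist": 0}
    - {"tx": 0, "ty": 0, "tz": -0.16, "twist": 0}
    - {"tx": 0, "ty": 0, "tz": -0.16, "twist": 0}

```text
t: 8.3
eef_pos: [0.5063, 0.1869, 0.0783]
ee_rot: [-3.14, 0.001, -1.24]
force: [0.7, -0.0, -3.8]
width: 0.0269
gripper_force: 39.9
```

```bash
python3 - <<'E'
from h import *
s=get_state();print(s["eef_pos"],s["ee_rot"],s["q"],s["force"],s["moment"],s["width"],s["gripper_force"])
f,c=shot("wrist","w4");np.save("c4.npy",c,allow_pickle=True)
cv2.imwrite("pics/w4c.png",f[60:460,80:560][:,:,::-1])
plan((.5015,-.2105,.25),np.radians(-120))
E
```

```text
[0.50627623 0.18693099 0.07831274] [-3.14017548e+00  5.74870768e-04 -1.23988855e+00] [ 7.17035584e-01  2.83742005e-01 -4.78068047e-01  1.61533345e-06
 -8.07456946e-01 -3.86129326e-01] [ 6.80464238e-01 -3.64530340e-03 -3.79984934e+00] [ 0.02225685  0.16231297 -0.01003544] 0.026925596832023134 39.944888949394226
t 8.35 shift share [ 1.4967  0.5328 -0.6899] twist 0.272
```

View pics/w4c.png

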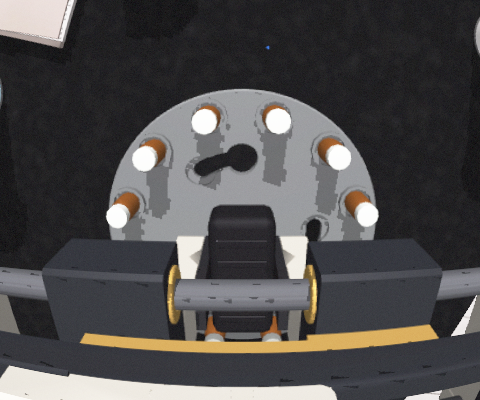

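The carousel is held level. The visible vial tops at (118,216), (148,157), (204,121), (278,120), (338,156) and (364,214) give its centre relative to the TCP.

```bash
python3 - <<'E'
from h import *
from scipy.optimize import least_squares
c=np.load("c4.npy",allow_pickle=True).item();s=get_state()
R=Ro.from_euler('xyz',s["ee_rot"]).as_matrix()
V=np.array([onz("wrist",(a+80,b+60),s["eef_pos"][2]-.0379+.032,c) for a,b in((118,216),(148,157),(204,121),(278,120),(338,156),(364,214))])
L=(V-s["eef_pos"])@R
a0=np.radians(15+30*np.array([-3,-2,-1,0,1,2])) # tool angles
f=lambda p:(L[:,:2]-p[:2]-.0636*np.c_[np.cos(a0+p[2]),np.sin(a0+p[2])]).ravel()
r=least_squares(f,[0,0,0],x_scale=[.01,.01,.1]);print("centre in tool mm",r.x[:2]*1e3,"ang deg",np.degrees(r.x[2]),np.abs(r.fun).max())
e=onz("wrist",(242+80,157+60),s["eef_pos"][2]-.0379+.009,c);l=R.T@(e-s["eef_pos"]);print("entry",l*1e3)
E
```

```text
centre in tool mm [0.86757236 0.39072759] ang deg -0.36477990844163133 0.0018567451113694206
entry [40.85134414  0.3345641  28.88541518]
```

arm_command:
  commands:
    - {"tx": 0, "ty": 0, "tz": -0.04, "twist": 0}
    - {"tx": 0, "ty": 0, "tz": -0.12, "twist": 0}
    - {"tx": 0, "ty": 0, "tz": -0.22, "twist": 0}
    - {"tx": 0, "ty": 0, "tz": -0.34, "twist": 0}
    - {"tx": 0.05, "ty": 0.02, "tz": -0.46, "twist": 0.01}
    - {"tx": 0.14, "ty": 0.05, "tz": -0.56, "twist": 0.025}
    - {"tx": 0.25, "ty": 0.09, "tz": -0.65, "twist": 0.045}
    - {"tx": 0.36, "ty": 0.13, "tz": -0.69, "twist": 0.07}

```text
t: 9.02
eef_pos: [0.5052, 0.0905, 0.2537]
ee_rot: [-3.138, 0.001, -1.461]
force: [1.1, -0.9, -3.9]
width: 0.0269
gripper_force: 39.9
```

arm_command:
  commands:
    - {"tx": 0.11, "ty": 0.04, "tz": 0, "twist": 0.025}
    - {"tx": 0.22, "ty": 0.08, "tz": 0, "twist": 0.05}
    - {"tx": 0.33, "ty": 0.12, "tz": 0, "twist": 0.075}
    - {"tx": 0.43, "ty": 0.15, "tz": 0, "twist": 0.1}
    - {"tx": 0.51, "ty": 0.18, "tz": 0, "twist": 0.12}
    - {"tx": 0.57, "ty": 0.2, "tz": 0, "twist": 0.14}
    - {"tx": 0.6, "ty": 0.21, "tz": 0, "twist": 0.15}
    - {"tx": 0.6, "ty": 0.21, "tz": 0, "twist": 0.15}

```text
t: 9.68
eef_pos: [0.4682, -0.0652, 0.2501]
ee_rot: [3.141, -0.0, -1.934]
force: [-0.4, -0.0, -2.9]
width: 0.0265
gripper_force: 39.9
```

```bash
python3 - <<'E'
from h import *
s=get_state();print(s["eef_pos"],s["ee_rot"],s["q"],s["force"],s["moment"])
plan((.5015,-.2105,.22),np.radians(-120))
E
```

```text
[ 0.46816084 -0.06520417  0.25013282] [ 3.14128183e+00 -2.18902675e-04 -1.93411504e+00] [ 2.79426111e-01  2.89192250e-03 -3.77718655e-01 -1.19351413e-05
 -1.19056576e+00 -6.42740426e-01] [-3.78005990e-01 -2.58887082e-03 -2.92787801e+00] [ 0.07173032  0.00466457 -0.04513427]
t 9.68 shift share [ 0.4958 -0.3312  0.1205] twist 0.051
```

arm_command:
  commands:
    - {"tx": 0.05, "ty": -0.03, "tz": 0, "twist": 0.01}
    - {"tx": 0.13, "ty": -0.09, "tz": 0, "twist": 0.02}
    - {"tx": 0.22, "ty": -0.15, "tz": 0, "twist": 0.03}
    - {"tx": 0.32, "ty": -0.22, "tz": 0, "twist": 0.04}
    - {"tx": 0.41, "ty": -0.28, "tz": 0.03, "twist": 0.05}
    - {"tx": 0.47, "ty": -0.32, "tz": 0.08, "twist": 0.051}
    - {"tx": 0.492, "ty": -0.333, "tz": 0.12, "twist": 0.051}
    - {"tx": 0.492, "ty": -0.333, "tz": 0.14, "twist": 0.051}

```text
t: 10.35
eef_pos: [0.503, -0.2088, 0.2128]
ee_rot: [3.139, -0.001, -2.092]
force: [-0.7, 0.3, -3.8]
width: 0.0266
gripper_force: 39.9
```

```bash
python3 - <<'E'
from h import *
s=get_state();print(s["eef_pos"],s["ee_rot"],s["force"],s["moment"])
plan((.5023,-.2099,.146),np.radians(-120))
for cam in("scene","side"):
    f,c=shot(cam,cam+"5")
    for q,z in(("carousel",s["eef_pos"][2]-.0359),("carousel_grip",s["eef_pos"][2]+.015),("changer_nose",.102),("changer_pins",.0895)):
        for r in spot_point(q,cam)[:1]: print(cam,q,round(r["score"],2),np.round(r["uv"],1),onz(cam,r["uv"],z,c).round(4))
E
```

```text
[ 0.50299871 -0.20879726  0.21284447] [ 3.13868463e+00 -9.85735980e-04 -2.09175174e+00] [-0.74941782  0.30167442 -3.75451122] [0.10990732 0.12238616 0.01173693]
t 10.35 shift share [ 0.005  -0.0005  0.2674] twist 0.0008
scene carousel 0.96 [372.8 191.6] [ 0.5065 -0.2176  0.1769]
scene carousel_grip 0.88 [370.2 180.5] [ 0.5064 -0.2011  0.2278]
scene changer_nose 0.6 [368.9 212.3] [ 0.5084 -0.212   0.102 ]
scene changer_pins 0.63 [367.3 212.5] [ 0.518  -0.2182  0.0895]
side carousel 0.8 [346.3 177.5] [ 0.5039 -0.2094  0.1769]
side carousel_grip 0.71 [345.2 152.4] [ 0.5081 -0.2247  0.2278]
side changer_nose 0.71 [347.8 209. ] [ 0.4995 -0.2067  0.102 ]
side changer_pins 0.97 [347.3 210.6] [ 0.5018 -0.2222  0.0895]
```

arm_command:
  commands:
    - {"tx": 0.004, "ty": 0, "tz": 0.03, "twist": 0}
    - {"tx": 0.004, "ty": 0, "tz": 0.08, "twist": 0}
    - {"tx": 0.004, "ty": 0, "tz": 0.13, "twist": 0}
    - {"tx": 0.004, "ty": 0, "tz": 0.18, "twist": 0}
    - {"tx": 0.004, "ty": 0, "tz": 0.22, "twist": 0}
    - {"tx": 0.004, "ty": 0, "tz": 0.25, "twist": 0}
    - {"tx": 0.004, "ty": 0, "tz": 0.25, "twist": 0}
    - {"tx": 0.004, "ty": 0, "tz": 0.25, "twist": 0}

```text
t: 11.52
eef_pos: [0.5029, -0.2093, 0.1522]
ee_rot: [3.141, -0.001, -2.091]
force: [0.2, -0.8, -4.3]
width: 0.0266
gripper_force: 39.9
```

```bash
python3 - <<'E'
from h import *
s=get_state();print(s["eef_pos"],s["ee_rot"],s["force"],s["moment"])
plan((.5023,-.2099,.146),np.radians(-120))
fs=[]
for cam in("scene","side"):
    f,c=shot(cam,cam+"6");u=np.array(proj(cam,(.502,-.21,.11),c)).astype(int)
    fs.append(cv2.resize(f[u[1]-45:u[1]+45,u[0]-45:u[0]+45],(400,400),interpolation=2))
cv2.imwrite("pics/c6.png",np.hstack(fs)[:,:,::-1])
E
```

```text
[ 0.50287545 -0.20931944  0.15218716] [ 3.14102207e+00 -5.55473664e-04 -2.09109785e+00] [ 0.15233642 -0.77332445 -4.30921636] [ 0.09469847 -0.00968826 -0.0037004 ]
t 11.52 shift share [0.0031 0.0008 0.0248] twist 0.001
```

View pics/c6.png

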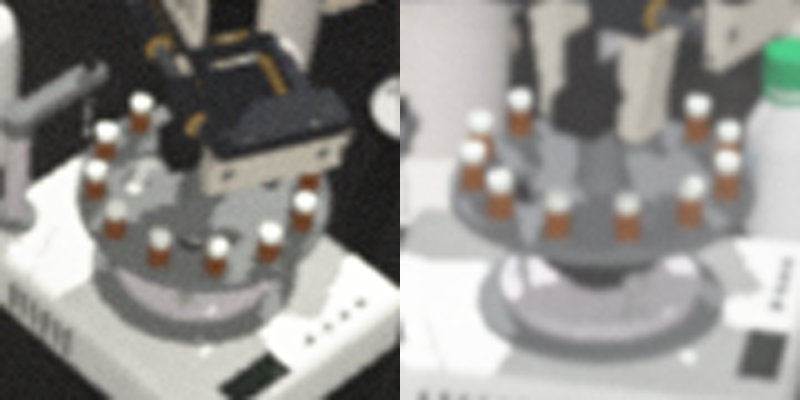

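The side crop has the plate centre at about col 602 and the hub at about 600, and the scene view shows it over the hub too. I'll lower gently onto the nose.

arm_command:
  commands:
    - {"tx": 0.003, "ty": 0.001, "tz": 0.015, "twist": 0.001}
    - {"tx": 0.003, "ty": 0.001, "tz": 0.03, "twist": 0.001}
    - {"tx": 0.003, "ty": 0.001, "tz": 0.042, "twist": 0.001}
    - {"tx": 0.003, "ty": 0.001, "tz": 0.052, "twist": 0.001}
    - {"tx": 0.003, "ty": 0.001, "tz": 0.06, "twist": 0.001}
    - {"tx": 0.003, "ty": 0.001, "tz": 0.066, "twist": 0.001}
    - {"tx": 0.003, "ty": 0.001, "tz": 0.07, "twist": 0.001}
    - {"tx": 0.003, "ty": 0.001, "tz": 0.07, "twist": 0.001}

```text
t: 12.28
eef_pos: [0.5023, -0.2097, 0.1347]
ee_rot: [3.141, -0.0, -2.094]
force: [0.2, 0.5, -4.2]
width: 0.0271
gripper_force: 39.9
```

arm_command:
  commands:
    - {"tx": 0, "ty": 0, "tz": 0.006, "twist": 0}
    - {"tx": 0, "ty": 0, "tz": 0.012, "twist": 0}
    - {"tx": 0, "ty": 0, "tz": 0.018, "twist": 0}
    - {"tx": 0, "ty": 0, "tz": 0.024, "twist": 0}
    - {"tx": 0, "ty": 0, "tz": 0.028, "twist": 0}
    - {"tx": 0, "ty": 0, "tz": 0.028, "twist": 0}
    - {"tx": 0, "ty": 0, "tz": 0.028, "twist": 0}
    - {"tx": 0, "ty": 0, "tz": 0.028, "twist": 0}

```text
t: 12.95
eef_pos: [0.5024, -0.2098, 0.1279]
ee_rot: [-3.142, 0.0, -2.094]
force: [0.3, 0.4, -4.1]
width: 0.0267
gripper_force: 39.9
```

```bash
python3 - <<'E'
from h import *
s=get_state();print(s["eef_pos"],s["ee_rot"],s["force"],s["moment"])
E
```

```text
[ 0.5024163  -0.20975151  0.12794834] [-3.14152514e+00  2.37683597e-05 -2.09435854e+00] [ 0.32733461  0.36851943 -4.08589615] [ 0.03253576  0.00126328 -0.00484641]
```

arm_command:
  commands:
    - {"tx": 0, "ty": 0, "tz": 0.003, "twist": 0}
    - {"tx": 0, "ty": 0, "tz": 0.006, "twist": 0}
    - {"tx": 0, "ty": 0, "tz": 0.009, "twist": 0}
    - {"tx": 0, "ty": 0, "tz": 0.012, "twist": 0}
    - {"tx": 0, "ty": 0, "tz": 0.015, "twist": 0}
    - {"tx": 0, "ty": 0, "tz": 0.016, "twist": 0}
    - {"tx": 0, "ty": 0, "tz": 0.016, "twist": 0}
    - {"tx": 0, "ty": 0, "tz": 0.016, "twist": 0}

```text
t: 13.62
eef_pos: [0.5023, -0.2098, 0.1239]
ee_rot: [3.142, -0.0, -2.094]
force: [0.6, 1.4, -3.3]
width: 0.0265
gripper_force: 39.9
```

arm_command:
  commands:
    - {"tx": 0, "ty": 0, "tz": 0.002, "twist": 0}
    - {"tx": 0, "ty": 0, "tz": 0.004, "twist": 0}
    - {"tx": 0, "ty": 0, "tz": 0.006, "twist": 0}
    - {"tx": 0, "ty": 0, "tz": 0.008, "twist": 0}
    - {"tx": 0, "ty": 0, "tz": 0.01, "twist": 0}
    - {"tx": 0, "ty": 0, "tz": 0.012, "twist": 0}
    - {"tx": 0, "ty": 0, "tz": 0.014, "twist": 0}
    - {"tx": 0, "ty": 0, "tz": 0.014, "twist": 0}

```text
t: 14.28
eef_pos: [0.5024, -0.2098, 0.1207]
ee_rot: [-3.141, -0.0, -2.094]
force: [-2.6, 1.0, 0.9]
width: 0.0268
gripper_force: 39.9
```

The carousel has dropped over the pins and is on the seat. Next I'll press down about 9.3 mm.

arm_command:
  commands:
    - {"tx": 0, "ty": 0, "tz": 0.005, "twist": 0}
    - {"tx": 0, "ty": 0, "tz": 0.01, "twist": 0}
    - {"tx": 0, "ty": 0, "tz": 0.015, "twist": 0}
    - {"tx": 0, "ty": 0, "tz": 0.02, "twist": 0}
    - {"tx": 0, "ty": 0, "tz": 0.025, "twist": 0}
    - {"tx": 0, "ty": 0, "tz": 0.03, "twist": 0}
    - {"tx": 0, "ty": 0, "tz": 0.035, "twist": 0}
    - {"tx": 0, "ty": 0, "tz": 0.037, "twist": 0}

```text
t: 14.95
eef_pos: [0.5025, -0.2098, 0.1115]
ee_rot: [-3.141, -0.0, -2.094]
force: [-2.7, 2.0, 8.2]
width: 0.0266
gripper_force: 39.9
```

```bash
python3 - <<'E'
from h import *
s=get_state();print(s["eef_pos"],s["ee_rot"],s["force"],s["moment"])
E
```

```text
[ 0.50245877 -0.20983582  0.11150768] [-3.14125122e+00 -1.25911778e-04 -2.09413814e+00] [-2.70322353  2.0311351   8.19406616] [0.85071187 1.52206748 0.01153149]
```

arm_command:
  commands:
    - {"tx": 0, "ty": 0.002, "tz": 0, "twist": 0.01}
    - {"tx": 0, "ty": 0.002, "tz": 0, "twist": 0.025}
    - {"tx": 0, "ty": 0.002, "tz": 0, "twist": 0.045}
    - {"tx": 0, "ty": 0.002, "tz": 0, "twist": 0.065}
    - {"tx": 0, "ty": 0.002, "tz": 0, "twist": 0.085}
    - {"tx": 0, "ty": 0.002, "tz": 0, "twist": 0.105}
    - {"tx": 0, "ty": 0.002, "tz": 0, "twist": 0.12}
    - {"tx": 0, "ty": 0.002, "tz": 0, "twist": 0.13}

```text
t: 15.62
eef_pos: [0.5034, -0.21, 0.1123]
ee_rot: [-3.139, 0.002, -2.505]
force: [-0.3, -0.4, 7.5]
width: 0.0268
gripper_force: 40.0
```

```bash
python3 - <<'E'
from h import *
s=get_state();print(s["eef_pos"],np.degrees(s["ee_rot"]),s["force"],s["moment"])
E
```

```text
[ 0.50335715 -0.21002181  0.1122504 ] [-1.79852349e+02  8.69440444e-02 -1.43498698e+02] [-0.32658494 -0.40497438  7.52024672] [0.07417357 0.58240979 0.03998905]
```

arm_command:
  commands:
    - {"tx": 0, "ty": 0, "tz": 0, "twist": 0.01}
    - {"tx": 0, "ty": 0, "tz": 0, "twist": 0.02}
    - {"tx": 0, "ty": 0, "tz": 0, "twist": 0.03}
    - {"tx": 0, "ty": 0, "tz": 0, "twist": 0.038}
    - {"tx": 0, "ty": 0, "tz": 0, "twist": 0.044}
    - {"tx": 0, "ty": 0, "tz": 0, "twist": 0.05}
    - {"tx": 0, "ty": 0, "tz": 0, "twist": 0.054}
    - {"tx": 0, "ty": 0, "tz": 0, "twist": 0.054}

```text
t: 16.28
eef_pos: [0.5034, -0.2099, 0.1123]
ee_rot: [-3.139, 0.002, -2.672]
force: [-0.2, 0.8, 7.9]
width: 0.0265
gripper_force: 40.0
```

```bash
python3 - <<'E'
from h import *
s=get_state();print(s["eef_pos"],np.degrees(s["ee_rot"]),s["force"],s["moment"])
E
```

```text
[ 0.50344442 -0.20988073  0.11226822] [-1.79870293e+02  1.19082868e-01 -1.53088259e+02] [-0.19520239  0.84593577  7.94086471] [0.3444875  0.53079235 0.31720161]
```

arm_command:
  commands:
    - {"tx": 0, "ty": 0, "tz": 0, "twist": 0.002}
    - {"tx": 0, "ty": 0, "tz": 0, "twist": 0.004}
    - {"tx": 0, "ty": 0, "tz": 0, "twist": 0.006}
    - {"tx": 0, "ty": 0, "tz": 0, "twist": 0.008}
    - {"tx": 0, "ty": 0, "tz": 0, "twist": 0.01}
    - {"tx": 0, "ty": 0, "tz": 0, "twist": 0.01}
    - {"tx": 0, "ty": 0, "tz": 0, "twist": 0.01}
    - {"tx": 0, "ty": 0, "tz": 0, "twist": 0.01}

```text
t: 16.95
eef_pos: [0.5034, -0.2097, 0.1122]
ee_rot: [-3.14, 0.002, -2.702]
force: [-0.4, 2.0, 8.0]
width: 0.0265
gripper_force: 40.1
```

```bash
python3 - <<'E'
from h import *
s=get_state();print(s["eef_pos"],np.degrees(s["ee_rot"]),s["force"],s["moment"])
E
```

```text
[ 0.50341325 -0.20971474  0.11223815] [-1.79882231e+02  1.19022053e-01 -1.54815934e+02] [-0.38093003  2.02828239  8.01939711] [0.67758528 0.56846488 0.55232444]
```

At the stop, Mz is about 0.55 N·m. Now I'll let it rise into the lock.

arm_command:
  commands:
    - {"tx": 0, "ty": 0, "tz": -0.002, "twist": 0}
    - {"tx": 0, "ty": 0, "tz": -0.004, "twist": 0}
    - {"tx": 0, "ty": 0, "tz": -0.006, "twist": -0.001}
    - {"tx": 0, "ty": 0, "tz": -0.008, "twist": -0.002}
    - {"tx": 0, "ty": 0, "tz": -0.01, "twist": -0.003}
    - {"tx": 0, "ty": 0, "tz": -0.012, "twist": -0.004}
    - {"tx": 0, "ty": 0, "tz": -0.014, "twist": -0.004}
    - {"tx": 0, "ty": 0, "tz": -0.014, "twist": -0.004}

```text
t: 17.62
eef_pos: [0.5031, -0.2096, 0.1153]
ee_rot: [-3.14, 0.002, -2.691]
force: [4.4, 0.5, 4.0]
width: 0.0269
gripper_force: 40.0
```

```bash
python3 - <<'E'
from h import *
s=get_state();print(s["eef_pos"],np.degrees(s["ee_rot"]),s["force"],s["moment"])
E
```

```text
[ 0.5030894  -0.20957452  0.11534174] [-1.79927517e+02  1.12943759e-01 -1.54187091e+02] [4.39599206 0.51167848 4.03747984] [ 0.29052843 -1.79611804  0.09894999]
```

arm_command:
  commands:
    - {"tx": -0.001, "ty": 0, "tz": -0.001, "twist": 0}
    - {"tx": -0.002, "ty": -0.001, "tz": -0.002, "twist": 0}
    - {"tx": -0.002, "ty": -0.001, "tz": -0.003, "twist": 0}
    - {"tx": -0.002, "ty": -0.001, "tz": -0.004, "twist": 0}
    - {"tx": -0.002, "ty": -0.001, "tz": -0.005, "twist": 0}
    - {"tx": -0.002, "ty": -0.001, "tz": -0.006, "twist": 0}
    - {"tx": -0.002, "ty": -0.001, "tz": -0.006, "twist": 0}
    - {"tx": -0.002, "ty": -0.001, "tz": -0.006, "twist": 0}

```text
t: 18.28
eef_pos: [0.5031, -0.2095, 0.116]
ee_rot: [-3.141, 0.001, -2.691]
force: [5.9, -1.3, -0.6]
width: 0.0265
gripper_force: 40.0
```

```bash
python3 - <<'E'
from h import *
s=get_state();print(s["eef_pos"],np.degrees(s["ee_rot"]),s["force"],s["moment"])
E
```

```text
[ 0.50309165 -0.20953088  0.11600927] [-1.79974153e+02  5.11077770e-02 -1.54201595e+02] [ 5.87215668 -1.26142462 -0.61318538] [-0.2386816  -2.41062149  0.05862823]
```

Fz falls off quickly at an underside height of about 80 mm, so the heads are holding it: locked. Releasing.

arm_command:
  commands:
    - {"tx": -0.001, "ty": -0.001, "tz": 0.002, "twist": 0}
    - {"tx": -0.001, "ty": -0.001, "tz": 0.002, "twist": 0}
    - {"tx": -0.001, "ty": -0.001, "tz": 0.002, "twist": 0}
    - {"tx": -0.001, "ty": -0.001, "tz": 0.002, "twist": 0}
    - {"tx": -0.001, "ty": -0.001, "tz": 0.002, "twist": 0}
    - {"tx": -0.001, "ty": -0.001, "tz": 0.002, "twist": 0}
    - {"tx": -0.001, "ty": -0.001, "tz": 0.002, "twist": 0}
    - {"tx": -0.001, "ty": -0.001, "tz": 0.002, "twist": 0}
  claw: 0.55

```text
t: 18.95
eef_pos: [0.5027, -0.2096, 0.1156]
ee_rot: [3.141, -0.0, -2.691]
force: [-1.1, 0.4, -0.1]
width: 0.0481
gripper_force: 0.0
```

arm_command:
  commands:
    - {"tx": 0, "ty": 0, "tz": -0.02, "twist": 0}
    - {"tx": 0, "ty": 0, "tz": -0.06, "twist": 0}
    - {"tx": 0, "ty": 0, "tz": -0.12, "twist": 0}
    - {"tx": 0, "ty": 0, "tz": -0.2, "twist": 0}
    - {"tx": 0, "ty": 0, "tz": -0.3, "twist": 0}
    - {"tx": 0, "ty": 0, "tz": -0.38, "twist": 0}
    - {"tx": 0, "ty": 0, "tz": -0.42, "twist": 0}
    - {"tx": 0, "ty": 0, "tz": -0.42, "twist": 0}

```text
t: 19.62
eef_pos: [0.5042, -0.2099, 0.224]
ee_rot: [-3.139, 0.004, -2.691]
force: [0.5, -0.6, 0.5]
width: 0.0481
gripper_force: 0.0
```

```bash
python3 - <<'E'
from h import *
s=get_state();print(s["eef_pos"],np.degrees(s["ee_rot"]),s["force"],s["width"])
f,c=shot("wrist","w7");np.save("c7.npy",c,allow_pickle=True)
print(proj("wrist",(.502,-.21,.087),c))
f2,_=shot("side")
cv2.imwrite("pics/c7.png",np.hstack([cv2.resize(f[90:390,120:520],(440,330)),cv2.resize(f2[150:270,290:410],(330,330),interpolation=2)])[:,:,::-1])
E
```

```text
[ 0.50422629 -0.20993382  0.22403773] [-179.82420167    0.25174149 -154.18076641] [ 0.50989807 -0.64258601  0.450457  ] 0.04808919283288031
[np.float64(323.7586436123375), np.float64(236.99346884211243)]
```

View pics/c7.png

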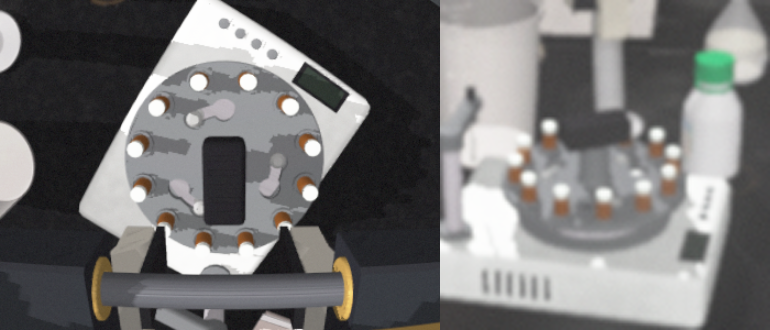

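The pin heads show at the slot ends, at about (192,118), (277,160) and (198,208) in the left crop. The carousel is level and the gripper is clear, so I'm handing it in.

```bash
python3 -c "
from station import job_done
print(job_done())"
```

```text
the job is handed in; nothing more can be done
None
```

The carousel is on the hub, turned clockwise to the stop and locked under the pin heads, with about 8 N net reading at the wrist during the push. The gripper was clear of it and the job was handed in at about 20 s; no verdict came back.

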